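Clear, pin and edge-mark a governor cover plate

TASK

Sweep every drill chip off the cover plate into the chip tray with the scraper block, then lock the plate by pushing the lock pin home through the hinge ears and the plate's eye, and, with it pinned, press the marking head's spring plunger right down to its stop and let it rise. Then draw the pin, lay the plate flat on the plywood board, and leave the pin and the scraper on the tool mat; any chip that strays goes into the tray as well. Do not disturb the pawl arm, knob and feeler block.

Things in the scene. Friction and masses are not known exactly. Their poses are not given: they have to be found in the camera images.
- fixture: Marking fixture, fixed on the bench. Origin: on the bench under the middle of the nest; x runs along the seated plate towards the marking head, y towards the chip tray. Grey bed 54 mm wide (y), x = -125 to 155 mm, top 34 mm above the bench.
- bore (a point): Centre of the cross bores (14 mm, along y) of the fixture's two upright steel hinge ears, half way between them, 54 mm above the bench; axes as the fixture's. Each ear is 26 mm long (x), 8 mm thick, 10 to 18 mm from this point in y on either side, its top 70 mm above the bench.
- nest (a point): Middle of the top of the fixture bed, 34 mm above the bench: the plate's origin when seated. Axes as the fixture's. Four small side stops (x = -75 to -61 and 61 to 75 mm, 34.5 to 40.5 mm out in y on both sides) rise 6 mm above the bed and keep the plate in place with 1.5 mm play.
- chip_tray (a point): Middle of the floor (3 mm above the bench) of the open steel chip tray fixed along the fixture's +y side, under the plate's edge. Inside 186 mm (x) by 88 mm (y), walls up to 20 mm above the bench; axes as the fixture's.
- plunger (a joint): Travel in m of the marking head's spring plunger: 0 when up, 0.014 fully down at its stop. The spring takes about 4 N to start and 11 N at the stop, and lifts it again when let go.
- plunger_top (a point): Centre of the top of the plunger's black round palm head (44 mm wide, 12 mm thick), 150 mm above the bench when up. It stands on the green marking head, a block 61 (x) by 60 (y) mm, 100 mm high, at the +x end of the fixture (x = 91 to 152 mm).
- cover_plate: Loose cast aluminium cover plate, about 420 g, seated in the fixture at first: 180 (x) by 66 (y) by 12 mm, origin at the centre of its underside, z up, x towards the marking head. At its -x end an eye 26 (x) by 14 (y) by 36 mm high, 14 mm bore along y, 20 mm above the underside, stands between the ears. Can be gripped across its width.
- scraper: Loose scraper block, about 160 g, wooden body on a steel foot: 72 (x) by 30 (y) by 44 mm high in all, the wooden body 66 by 28 mm. Origin at the centre of its underside, standing upright on the mat at the start.
- pin_grip (a point): Centre of the square dark steel grip (50 mm long, 20 by 20 mm) of the loose lock pin, about 180 g, lying on the mat at first; x points along the pin to its tip. The grip may lie on any of its four sides; the pin then lies level.
- pin_tip (a point): Tip of the lock pin, 85 mm from the grip's centre: the round rod, 10 mm thick, stands 60 mm out from the grip's end, tapered over its last 5 mm. Axes as the grip's.
- mat: Fixed black rubber tool mat, 220 (x) by 200 (y) by 3 mm; origin at the centre of its underside on the bench.
- board: Fixed plywood board for finished plates, 260 (x) by 160 (y) by 18 mm; origin at the centre of its underside on the bench.
- pawl_arm: Bystander: red-painted pawl arm, 137 mm long, lying on the bench; origin on its underside near the middle.
- brass_knob: Bystander: brass knurled knob, 32 mm wide, 28 mm high, standing on the bench; origin at the centre of its underside.
- feeler_block: Bystander: steel feeler gauge block, 62 by 22 by 18 mm, on the bench; origin at the centre of its underside.
- chip1: Loose drill chip, a tight steel curl filling a box of 16 (x) by 12 (y) by 10 mm, 10 g, lying on the cover plate at the start if present; origin at the centre of its underside.
- chip2: Loose drill chip, a tight steel curl filling a box of 16 (x) by 12 (y) by 10 mm, 10 g, lying on the cover plate at the start if present; origin at the centre of its underside.
- chip3: Loose drill chip, a tight steel curl filling a box of 16 (x) by 12 (y) by 10 mm, 10 g, lying on the cover plate at the start if present; origin at the centre of its underside.
- chip4: Loose drill chip, a tight steel curl filling a box of 16 (x) by 12 (y) by 10 mm, 10 g, lying on the cover plate at the start if present; origin at the centre of its underside.
- chip5: Loose drill chip, a tight steel curl filling a box of 16 (x) by 12 (y) by 10 mm, 10 g, lying on the cover plate at the start if present; origin at the centre of its underside.
- chip6: Loose drill chip, a tight steel curl filling a box of 16 (x) by 12 (y) by 10 mm, 10 g, lying on the cover plate at the start if present; origin at the centre of its underside.
- chip7: Loose drill chip, a tight steel curl filling a box of 16 (x) by 12 (y) by 10 mm, 10 g, lying on the cover plate at the start if present; origin at the centre of its underside.
- chip8: Loose drill chip, a tight steel curl filling a box of 16 (x) by 12 (y) by 10 mm, 10 g, lying on the cover plate at the start if present; origin at the centre of its underside.
Mind the look-alikes: they are no part of the job. Of the things shaped like the part that bears pin_grip, the dark steel one is meant.

How it is judged:
On the way, in this order (a step that is already met when the one before it is completed fails the run):
1. the scraper block is pushing a chip, with the plate seated ((contact force between scraper and chip1 above 0.02 N or contact force between scraper and chip2 above 0.02 N or contact force between scraper and chip3 above 0.02 N or contact force between scraper and chip4 above 0.02 N or contact force between scraper and chip5 above 0.02 N or contact force between scraper and chip6 above 0.02 N or contact force between scraper and chip7 above 0.02 N or contact force between scraper and chip8 above 0.02 N) and distance between cover_plate and nest below 0.006 m).
2. every chip lies in the chip tray and the plate is still seated (x of chip1 in the frame of chip_tray between -0.096 and 0.096 m and y of chip1 in the frame of chip_tray between -0.046 and 0.046 m and z of each of chip1, chip2, chip3, chip4, chip5, chip6, chip7, chip8 in the frame of chip_tray below 0.028 m and x of chip2 in the frame of chip_tray between -0.096 and 0.096 m and y of chip2 in the frame of chip_tray between -0.046 and 0.046 m and x of chip3 in the frame of chip_tray between -0.096 and 0.096 m and y of chip3 in the frame of chip_tray between -0.046 and 0.046 m and x of chip4 in the frame of chip_tray between -0.096 and 0.096 m and y of chip4 in the frame of chip_tray between -0.046 and 0.046 m and x of chip5 in the frame of chip_tray between -0.096 and 0.096 m and y of chip5 in the frame of chip_tray between -0.046 and 0.046 m and x of chip6 in the frame of chip_tray between -0.096 and 0.096 m and y of chip6 in the frame of chip_tray between -0.046 and 0.046 m and x of chip7 in the frame of chip_tray between -0.096 and 0.096 m and y of chip7 in the frame of chip_tray between -0.046 and 0.046 m and x of chip8 in the frame of chip_tray between -0.096 and 0.096 m and y of chip8 in the frame of chip_tray between -0.046 and 0.046 m and distance between cover_plate and nest below 0.006 m), for 0.2 s.
3. the lock pin is home through both ears and the plate's eye (((y of pin_tip in the frame of bore above 0.034 m and y of pin_grip in the frame of bore below -0.03 m) or (y of pin_tip in the frame of bore below -0.034 m and y of pin_grip in the frame of bore above 0.03 m)) and x of pin_tip in the frame of bore between -0.006 and 0.006 m and z of pin_tip in the frame of bore between -0.008 and 0.008 m and angle between the x axis of pin_grip and the y axis of bore, either way round below 0.2 rad and distance between cover_plate and nest below 0.006 m), for 0.2 s.
4. the plunger is down at its stop, with the plate seated and pinned and no chip on it (all of step 3 and value of joint plunger above 0.0125 m and x of chip1 in the frame of chip_tray between -0.096 and 0.096 m and y of chip1 in the frame of chip_tray between -0.046 and 0.046 m and z of each of chip1, chip2, chip3, chip4, chip5, chip6, chip7, chip8 in the frame of chip_tray below 0.028 m and x of chip2 in the frame of chip_tray between -0.096 and 0.096 m and y of chip2 in the frame of chip_tray between -0.046 and 0.046 m and x of chip3 in the frame of chip_tray between -0.096 and 0.096 m and y of chip3 in the frame of chip_tray between -0.046 and 0.046 m and x of chip4 in the frame of chip_tray between -0.096 and 0.096 m and y of chip4 in the frame of chip_tray between -0.046 and 0.046 m and x of chip5 in the frame of chip_tray between -0.096 and 0.096 m and y of chip5 in the frame of chip_tray between -0.046 and 0.046 m and x of chip6 in the frame of chip_tray between -0.096 and 0.096 m and y of chip6 in the frame of chip_tray between -0.046 and 0.046 m and x of chip7 in the frame of chip_tray between -0.096 and 0.096 m and y of chip7 in the frame of chip_tray between -0.046 and 0.046 m and x of chip8 in the frame of chip_tray between -0.096 and 0.096 m and y of chip8 in the frame of chip_tray between -0.046 and 0.046 m), for 0.1 s.
At the end, for the whole second after the job is handed in: Every chip lies in the chip tray; plunger up (within 2 mm); cover plate flat on the board (0.1 rad), its centre within 60 mm of the board's along each side; the centres of the pin's grip and of the scraper lie on the tool mat; plate and scraper at rest, nothing held (x of chip1 in the frame of chip_tray between -0.096 and 0.096 m and y of chip1 in the frame of chip_tray between -0.046 and 0.046 m and z of each of chip1, chip2, chip3, chip4, chip5, chip6, chip7, chip8 in the frame of chip_tray below 0.028 m and x of chip2 in the frame of chip_tray between -0.096 and 0.096 m and y of chip2 in the frame of chip_tray between -0.046 and 0.046 m and x of chip3 in the frame of chip_tray between -0.096 and 0.096 m and y of chip3 in the frame of chip_tray between -0.046 and 0.046 m and x of chip4 in the frame of chip_tray between -0.096 and 0.096 m and y of chip4 in the frame of chip_tray between -0.046 and 0.046 m and x of chip5 in the frame of chip_tray between -0.096 and 0.096 m and y of chip5 in the frame of chip_tray between -0.046 and 0.046 m and x of chip6 in the frame of chip_tray between -0.096 and 0.096 m and y of chip6 in the frame of chip_tray between -0.046 and 0.046 m and x of chip7 in the frame of chip_tray between -0.096 and 0.096 m and y of chip7 in the frame of chip_tray between -0.046 and 0.046 m and x of chip8 in the frame of chip_tray between -0.096 and 0.096 m and y of chip8 in the frame of chip_tray between -0.046 and 0.046 m and value of joint plunger below 0.002 m and x of cover_plate in the frame of board between -0.06 and 0.06 m and y of cover_plate in the frame of board between -0.06 and 0.06 m and z of cover_plate in the frame of board below 0.024 m and angle between cover_plate's own z axis and vertical below 0.1 rad and x of pin_grip in the frame of mat between -0.11 and 0.11 m and y of pin_grip in the frame of mat between -0.1 and 0.1 m and z of pin_grip in the frame of mat below 0.022 m and x of scraper in the frame of mat between -0.11 and 0.11 m and y of scraper in the frame of mat between -0.1 and 0.1 m and z of scraper in the frame of mat below 0.03 m and linear speed of each of cover_plate, scraper below 0.02 m/s); the robot touches nothing.
It fails at once if the pawl arm is moved more than 20 mm (distance of pawl_arm from where it was at the start of the episode above 0.02 m).
It fails at once if the brass knob is moved more than 20 mm (distance of brass_knob from where it was at the start of the episode above 0.02 m).
It fails at once if the feeler block is moved more than 20 mm (distance of feeler_block from where it was at the start of the episode above 0.02 m).
Of chip1, chip2, chip3, chip4, chip5, chip6, chip7, chip8 only 4 to 8 are there at a start; the rules pass over those that are not, and their reading is None.
At some moment in a run one of scraper, lock_pin may be knocked a few centimetres aside while the robot is not near it.
Once in a run the grip may slacken for a moment while it holds something.
It also fails if it takes over 208 s, if anything falls off the work surface, if the arm or the gripper's body presses on something with over 40 N, if the wrist force passes 120 N, or if a joint passes its speed limit or range.

ROBOT

A 7-joint arm with a two-finger parallel gripper is mounted at the origin on the work surface. World frame = base frame: x ahead of the robot, y to its left, z up, the work surface at z = 0. Lengths are in m, angles in rad, forces in N, time in s.
With the tool pointing down it reaches from about 0.425 to 0.925 m from the base axis. Payload 6.8 kg.
Tool frame: the origin (TCP) lies midway between the tips of the shut fingers; the grasp point (between the pads) lies 19 mm behind it; z points along the fingers, y is the line along which they close (so a half turn about z gives the same grasp; the last joint's range is limited). The gripper opens to 88 mm and grips with 3 to 60 N. Pads are 20 mm wide; open, the fingers measure 115 mm over their backs; the gripper's body (75 mm by 178 mm) begins 61 mm behind the grasp point.
Start: joints at [-1.266, 0.477, 0.022, 1.555, -0.011, 1.109, -0.083], TCP at [0.271, 0.618, 0.223] pointing down, gripper open.
Joint ranges: [-2.96, 2.96], [-0.34, 2.1], [-1.41, 1.46], [0.24, 2.44], [-1.37, 4.51], [0.17, 1.92], [-2.96, 2.96]. Speed limits (rad/s): [2.39, 2.39, 3.14, 3.14, 3.14, 3.14, 3.14].

INTERFACE

Orientations are given as [roll, pitch, yaw] about the fixed x, y, z axes, in that order (R = Rz(yaw) Ry(pitch) Rx(roll)).
In Python, from station import ctrl, optics gives the robot as it stands. The module is installed in compiled form; this text tells all that it offers.
- The arm moves only by the tool apply_moves, never from a script. Its argument "targets" is a list that holds one entry, the list of rows, each a list of 7 numbers: the turn, a rotation vector about the world's x, y, z in units of 0.1 rad (1.0 is 0.1 rad), then the shift along the world's x, y, z in units of 0.2 m (1.0 is 0.2 m), then the opening, from -1 (shut) to 1 (fully open). A call has 1 to 5 rows; each row shifts and turns the commanded pose from where the row before left it; what a row does not reach is not made up. A row lasts 1/8 s, in which the tool goes at most 62.5 mm and 10.7 degrees, less where a joint would pass 70% of its speed; a pose out of reach is approached as far as the arm can. A call with a number of a shift or a turn outside -1 to 1 is refused whole. A call with a gripper value outside its range is refused whole. The fingers move at their own pace and stop on an object; "newtons" is the grip in N (left out, the last holds). Time passes only in rows, so rows that do not move let the fingers close. It gives the time, the measured TCP pose, the force, the opening and the grip force at its end, in the units of the state.
- ctrl.observe(): the state, without advancing time (a new reading comes with each control period).
- optics.capture(name): name is "scene" or "top" or "wrist"; returns the picture (384x512x3 uint8, red, green, blue); there is no depth.
- optics.calibration(name): a dict with "camera_matrix" (3x3 intrinsics, pixels), "world_to_cam" (4x4, takes a point from world to camera coordinates); the wrist camera has in their place "T_tool_cam" (4x4, takes a point from camera to tool coordinates, whose origin is the TCP and whose axes are the flange's). Camera axes: x right, y down, z forward; pixel columns grow to the right and rows downward; lengths in m; the calibration is good to about 2 mm. A picture is of the moment at which its call begins: read the wrist's pose just before it. calibration takes no time and is no camera call.
- ctrl.finish_job(): hands the job in; it is judged then, once.
The state is a dict: "t": time; "q": joint angles; "qd": joint speeds; "joint_torque": joint torques, N m; "position": TCP position; "ee_rot": TCP orientation; "contact_force": force on the tool from outside, world axes, zero at the start; "moment": the same for the moment, N m; "gripper_width": finger opening in m; "grasp_force": force on a finger pad.
Only numpy, scipy, OpenCV 4.12 (cv2) and the standard library are available. Lean on these libraries where they do the work, as an engineer would, in place of code of your own. Each camera call takes 0.05 s, during which the arm holds its last target. There are 200 camera calls.

## Working session

There is one attempt and no reset: what is moved stays moved. The work goes in short steps, Python scripts to look and compute and a tool call to move; the robot and the scene stay as the last step left them, time stands still between calls to the robot, and variables do not carry over. Pictures are saved under pics/ and viewed, at most 14 in all, crops included, and the job is handed in when it is done.

Besides the shell and the picture viewer there is one more tool, called in YAML: its name, and indented under it one key for each argument. apply_moves: Moves the arm, as the interface text tells. Shifts and turns lie within -1 to 1; 1 stands for 0.2 m of shift or 0.1 rad of turn. Its arguments: {"type":"object","properties":{"targets":{"type":"array","items":{"type":"array","items":{"type":"array","items":{"type":"number"}}}},"newtons":{"type":"number"}},"required":["targets"]}

```bash
mkdir -p pics; cat > h.py <<'E'
import numpy as np, cv2
from station import ctrl, optics
def cap(n,f=None):
    im=optics.capture(n)
    if f: cv2.imwrite('pics/'+f,im[:,:,::-1])
    return im
def camera(n,st=None):
    c=optics.calibration(n); K=np.array(c['camera_matrix'])
    if n!='wrist': return K,np.array(c['world_to_cam'])
    st=st or ctrl.observe()
    from scipy.spatial.transform import Rotation as R
    T=np.eye(4); T[:3,:3]=R.from_euler('xyz',st['ee_rot']).as_matrix(); T[:3,3]=st['position']
    return K,np.linalg.inv(T@np.array(c['T_tool_cam']))
def ray(K,W,uv):
    d=np.linalg.inv(K)@np.array([uv[0],uv[1],1.]); Rm=W[:3,:3]
    return -Rm.T@W[:3,3], Rm.T@d
def onz(K,W,uv,z):
    o,d=ray(K,W,uv); return o+d*(z-o[2])/d[2]
def proj(K,W,p):
    q=K@(W[:3,:3]@np.array(p)+W[:3,3]); return q[:2]/q[2]
E
python3 - <<'E'
from h import *
a=cap('scene','s0.png');b=cap('top','t0.png')
for n in('scene','top'):
    K,W=camera(n);print(n,K.round(1).tolist(),(-W[:3,:3].T@W[:3,3]).round(3),W[:3,:3].round(2).tolist())
print(ctrl.observe()); print(optics.calibration('wrist'))
E
```

```text
scene [[370.0, 0.0, 253.1], [0.0, 370.0, 190.7], [0.0, 0.0, 1.0]] [ 1.503 -0.262  0.717] [[0.16, 0.99, 0.02], [0.51, -0.07, -0.86], [-0.84, 0.15, -0.52]]
top [[354.4, 0.0, 253.7], [0.0, 354.4, 189.2], [0.0, 0.0, 1.0]] [ 0.406 -0.068  1.058] [[-0.01, -1.0, -0.01], [-0.99, 0.01, -0.12], [0.12, 0.01, -0.99]]
{'t': 0.1, 'q': array([-1.26611174,  0.4777244 ,  0.02235199,  1.55631645, -0.01145673,
        1.10930568, -0.08312694]), 'qd': array([ 0.00019853, -0.00241851,  0.00117995, -0.00285851,  0.00221359,
        0.0009406 ,  0.00060843]), 'joint_torque': array([ 4.98745809e-03, -5.84083807e+01,  1.54061906e+00, -2.73311716e+01,
       -5.41004387e-02,  1.31891342e-02,  2.84623985e-05]), 'position': array([0.27059804, 0.61780696, 0.22178973]), 'ee_rot': array([-3.13997491e+00,  1.60859688e-04,  2.72881265e+00]), 'contact_force': array([0.38452167, 0.61306039, 0.26830648]), 'moment': array([-1.41454183e-02, -1.24031264e-02,  6.92317144e-05]), 'grasp_force': 0.0, 'gripper_width': 0.0876766105146305}
{'camera_matrix': array([[346.33874132,   0.        , 252.07062083],
       [  0.        , 346.33874132, 188.35577209],
       [  0.        ,   0.        ,   1.        ]]), 'T_tool_cam': array([[ 1.21108099e-03, -9.52571583e-01, -3.04312194e-01,
         8.47112199e-02],
       [ 9.99998867e-01,  1.42572535e-03, -4.83141463e-04,
        -5.11637594e-05],
       [ 8.94092439e-04, -3.04311264e-01,  9.52572231e-01,
        -1.62457215e-01],
       [ 0.00000000e+00,  0.00000000e+00,  0.00000000e+00,
         1.00000000e+00]])}
```

View pics/t0.png

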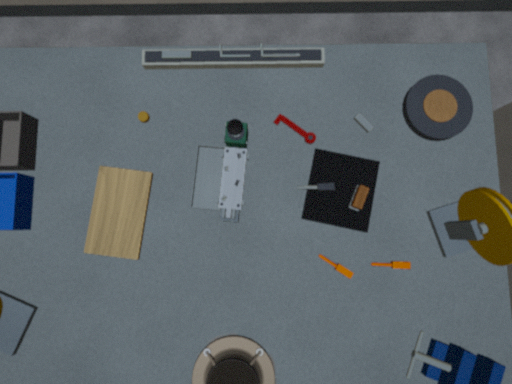

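View pics/s0.png

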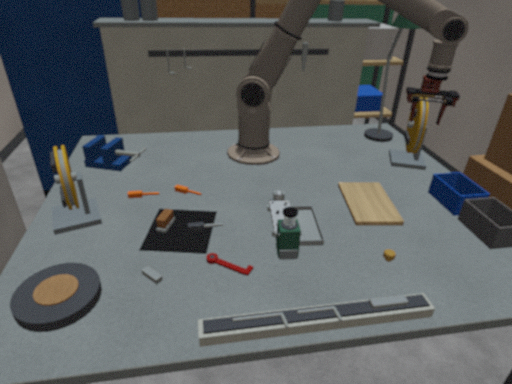

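The top view shows the fixture at about (233,180), with the tray to its left. The mat is around (340,190), with the dark pin at (322,187), its rod pointing left to (300,188), and the scraper at (358,197). The board is at (120,212). Pin look-alikes are the orange-handled pieces at (335,265) and (392,265), and the dark steel one on the mat is the pin meant.

```bash
python3 - <<'E'
from h import *
im=cv2.imread('pics/t0.png');hsv=cv2.cvtColor(im,cv2.COLOR_BGR2HSV);K,W=camera('top')
def show(n,m,z,box,amin=30):
    k=np.zeros_like(m);x0,y0,x1,y1=box;k[y0:y1,x0:x1]=m[y0:y1,x0:x1]
    for c in cv2.findContours(k,0,2)[0]:
        if cv2.contourArea(c)<amin: continue
        r=cv2.minAreaRect(c);p=np.array([onz(K,W,q,z) for q in cv2.boxPoints(r)])
        ctr=onz(K,W,r[0],z);e=p[1]-p[0];f=p[2]-p[1]
        print(n,np.round(r[0],1),ctr.round(3),'len',np.linalg.norm(e).round(3),np.degrees(np.arctan2(e[1],e[0])).round(1),np.linalg.norm(f).round(3),np.degrees(np.arctan2(f[1],f[0])).round(1))
H,S,V=cv2.split(hsv)
show('board',((H>12)&(H<28)&(S>60)).astype(np.uint8)*255,.018,(70,150,170,270),500)
show('mat',(V<40).astype(np.uint8)*255,.003,(295,140,390,240),500)
show('scraper',((H<20)&(S>90)&(V>60)).astype(np.uint8)*255,.047,(340,175,380,220))
show('plate',((V>185)).astype(np.uint8)*255,.046,(210,140,255,225))
show('head',((H>60)&(H<90)&(S>90)).astype(np.uint8)*255,.12,(215,110,255,150))
big=cv2.resize(im[100:245,180:400],None,fx=3.6,fy=3.6,interpolation=cv2.INTER_CUBIC);cv2.imwrite('pics/c0.png',big)
E
```

```text
board [118.1 212.1] [0.47  0.339 0.018] len 0.262 -6.6 0.166 -99.9
mat [340.8 189.9] [ 0.532 -0.321  0.003] len 0.214 -12.7 0.198 -102.2
scraper [360.4 196.3] [ 0.508 -0.366  0.047] len 0.069 -22.6 0.032 -111.5
head [235.5 134.5] [ 0.672 -0.013  0.12 ] len 0.057 -90.6 0.064 179.7
```

View pics/c0.png

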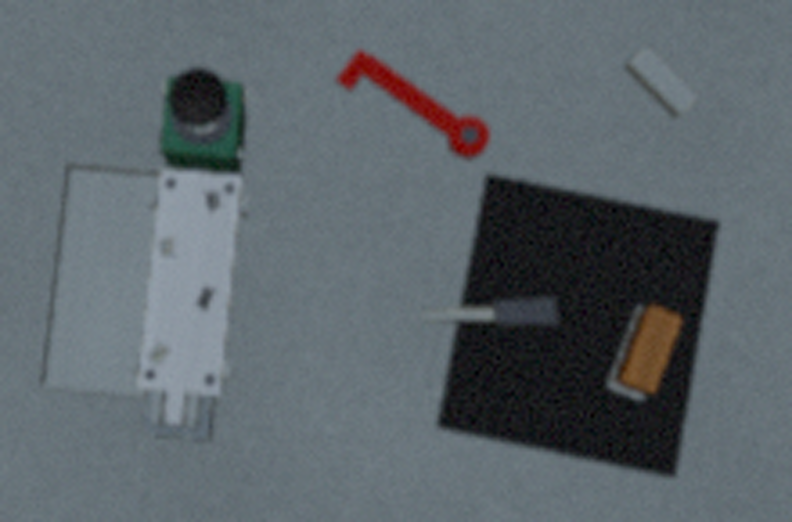

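Crop: four chips are visible on the plate: two dark at (212,200) and (205,298), two brassy at (167,245) and (158,353). The dark-gripped pin on the mat is at (527,310) with its tip at (425,317), and the scraper is at (650,350). Moving over the fixture for a close look.

apply_moves:
  targets:
    - [[0,0,0,0.115,-0.3,0,1],[0,0,0,0.115,-0.3,0,1],[0,0,0,0.115,-0.3,0,1],[0,0,0,0.115,-0.3,0,1],[0,0,0,0.115,-0.3,0,1]]

```text
t: 0.72
position: [0.383, 0.3244, 0.2225]
ee_rot: [-3.141, -0.0, 2.729]
contact_force: [0.9, 0.2, 1.2]
gripper_width: 0.0877
grasp_force: 0.0
```

apply_moves:
  targets:
    - [[0,0,0,0.115,-0.3,0,1],[0,0,0,0.115,-0.3,0,1],[0,0,0,0.115,-0.3,0,1],[0,0,0,0.115,-0.3,0,1],[0,0,0,0,0,0,1]]

```text
t: 1.35
position: [0.4731, 0.088, 0.2227]
ee_rot: [-3.14, 0.001, 2.72]
contact_force: [0.5, 0.1, 1.4]
gripper_width: 0.088
grasp_force: 0.0
```

```bash
python3 - <<'E'
from h import *
st=ctrl.observe();print(st['position'],st['ee_rot'],st['q'].round(2))
im=cap('wrist','w1.png');np.save('w1.npy',np.linalg.inv(camera('wrist',st)[1]))
E
```

```text
[0.47308977 0.08795994 0.2226732 ] [-3.14048229e+00  8.17285355e-04  2.71973143e+00] [-0.58  0.15  0.3   2.02 -0.05  0.97  0.89]
```

View pics/w1.png

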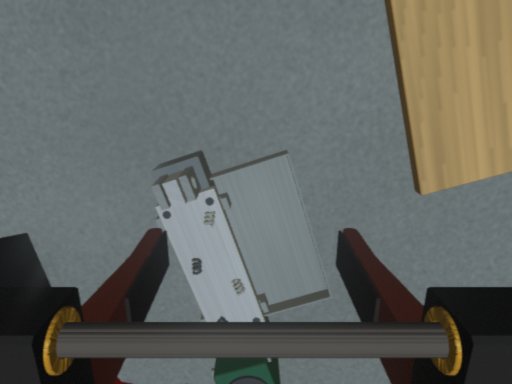

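The wrist view shows the fixture with its tray at corners (287,152), (329,293) and (213,175), and three chips at (209,217), (197,266) and (239,286). The bar hides the head end, so I'll shift towards it for a full view.

apply_moves:
  targets:
    - [[0,0,0,0.15,-0.26,0.1,1],[0,0,0,0.15,-0.26,0.1,1],[0,0,0,0.15,-0.26,0.1,1],[0,0,0,0,0,0,1],[0,0,0,0,0,0,1]]

```text
t: 2.02
position: [0.5606, -0.0586, 0.2811]
ee_rot: [3.141, -0.002, 2.731]
contact_force: [-0.8, 0.7, 0.2]
gripper_width: 0.0878
grasp_force: 0.0
```

```bash
python3 - <<'E'
from h import *
st=ctrl.observe();print(st['position'],st['ee_rot'],st['q'].round(2))
im=cap('wrist','w2.png');np.save('w2.npy',camera('wrist',st)[1])
E
```

```text
[ 0.56059176 -0.05864494  0.28111747] [ 3.14131843e+00 -1.82934354e-03  2.73115715e+00] [-0.35  0.25  0.42  1.78 -0.11  1.14  1.26]
```

View pics/w2.png

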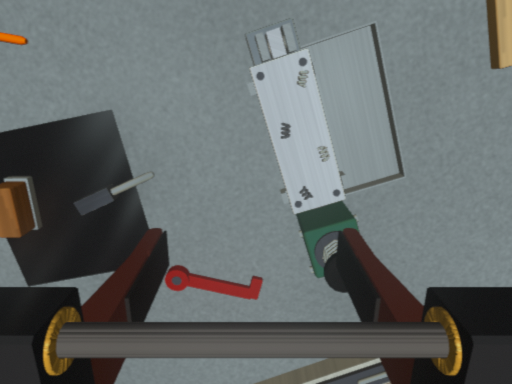

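This view holds everything. The plate's holes are at (260,76), (303,61), (298,204) and (337,193). The four chips are at (303,79), (286,131), (323,154) and (305,193). The pin runs from its grip at (95,202) to its tip at (153,175), and the scraper is at (14,208).

```bash
python3 - <<'E'
from h import *
im=cv2.imread('pics/w2.png');W=np.load('w2.npy');K=np.array(optics.calibration('wrist')['camera_matrix'])
hsv=cv2.cvtColor(im,cv2.COLOR_BGR2HSV);H,S,V=cv2.split(hsv)
print('holes',[onz(K,W,p,.046)[:2].round(4).tolist() for p in[(260,76),(303,61),(298,204),(337,193)]])
def rect(n,m,z,box):
    k=np.zeros(m.shape,np.uint8);x0,y0,x1,y1=box;k[y0:y1,x0:x1]=m[y0:y1,x0:x1]*255
    c=max(cv2.findContours(k,0,2)[0],key=cv2.contourArea)
    pts=np.array([onz(K,W,q[0],z)[:2] for q in c],np.float32)
    r=cv2.minAreaRect(pts*1000);print(n,np.round(r[0],1),np.round(r[1],1),round(r[2],1))
rect('plate',V>165,.046,(240,45,350,220))
rect('scraper wood',(H<20)&(S>100)&(V>60),.047,(0,170,45,250))
print('gripV',V[195:210,85:105].mean(),'mat',V[150,60])
rect('grip',(V>55)&(V<130),.023,(70,186,113,218))
print('tip',onz(K,W,(154,175),.013)[:2],'rod root',onz(K,W,(112,192),.013)[:2])
print('tray corners',[onz(K,W,p,.020)[:2].round(4).tolist() for p in[(375,24),(403,177)]])
print('ears far corners',[onz(K,W,p,.070)[:2].round(4).tolist() for p in[(247,35),(255,33),(283,25),(291,23)]])
rect('mat',V<60,.003,(0,105,160,290))
x0,y0=235,15
cv2.imwrite('pics/c2.png',np.hstack([cv2.resize(im[15:100,235:320],(425,425),interpolation=2),cv2.resize(im[160:232,40:165],(738,425),interpolation=2)])[:, :])
E
```

```text
holes [[0.4842, -0.0163], [0.4885, 0.0323], [0.6396, -0.032], [0.6452, 0.0164]]
plate [5.635e+02 1.000e-01] [ 65.2 178.5] 84.2
scraper wood [ 510.5 -352.2] [40.1 79.3] 54.1
gripV 68.34666666666666 mat 36
grip [ 540.2 -269.6] [20.  56.8] 1.1
tip [ 0.54162395 -0.18851963] rod root [ 0.54012664 -0.24998717]
tray corners [[0.4845, 0.1235], [0.6688, 0.1031]]
ears far corners [[0.4434, -0.0135], [0.4449, -0.0055], [0.4492, 0.0226], [0.4507, 0.0305]]
mat [ 545.1 -306.9] [212.4 251.1] 62.8
```

apply_moves:
  targets:
    - [[0,0,0,-0.06,-0.27,-0.06,1],[0,0,0,-0.06,-0.27,-0.06,1],[0,0,0,-0.06,-0.27,-0.06,1],[0,0,0,-0.06,-0.27,-0.06,1],[0,0,0,-0.06,-0.27,-0.06,1]]

```text
t: 2.7
position: [0.5013, -0.3295, 0.2209]
ee_rot: [3.14, -0.001, 2.733]
contact_force: [0.2, -0.1, 0.3]
gripper_width: 0.0877
grasp_force: 0.0
```

apply_moves:
  targets:
    - [[0,0,0,0,0,0,1],[0,0,0,0,0,0,1]]

```text
t: 2.95
position: [0.5018, -0.3284, 0.2213]
ee_rot: [3.14, -0.001, 2.731]
contact_force: [0.3, -0.3, -0.7]
gripper_width: 0.0877
grasp_force: 0.0
```

```bash
python3 - <<'E'
from h import *
st=ctrl.observe();print(st['position'],st['ee_rot'],st['q'].round(2))
rgb=cap('wrist','w3.png');im=rgb[:,:,::-1].copy();K,W=camera('wrist',st);np.save('w3.npy',W)
H,S,V=cv2.split(cv2.cvtColor(im,cv2.COLOR_BGR2HSV))
m=((H<20)&(S>100)&(V>90)).astype(np.uint8)*255
for c in cv2.findContours(m,0,2)[0]:
    if cv2.contourArea(c)<200: continue
    pts=np.array([onz(K,W,q[0],.047)[:2] for q in c],np.float32)
    r=cv2.minAreaRect(pts*1000);print(cv2.boundingRect(c),np.round(r[0],1),np.round(r[1],1),round(r[2],1))
E
```

```text
[ 0.50175223 -0.32839919  0.22133213] [ 3.14006643e+00 -1.30258857e-03  2.73138583e+00] [ 0.08  0.38  0.51  1.77 -0.22  1.04  1.84]
(425, 307, 24, 19) [ 750.3 -200.7] [30.6 20.9] 53.6
(372, 252, 113, 35) [ 687.3 -200.3] [127.3  34.4] 57.6
(203, 150, 30, 66) [ 504.  -367.1] [28.8 69.2] 67.2
(1, 11, 109, 56) [ 322.1 -441.4] [104.4  22.3] 88.0
```

View pics/w3.png

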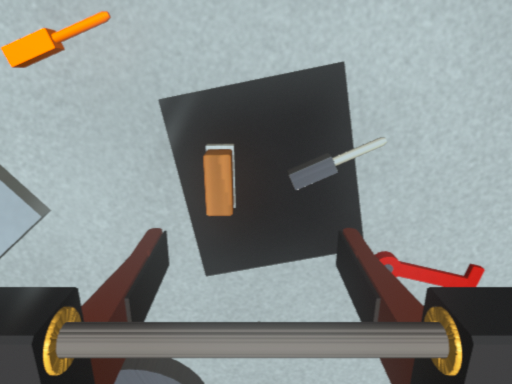

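The scraper is at (219,182), clear of the pin grip at (313,173), whose tip is at (384,140). Descending on the scraper.

apply_moves:
  targets:
    - [[0,0,0.12,0.015,-0.1,-0.2,0.3],[0,0,0,0,-0.095,-0.2,0.3],[0,0,0,0,0,-0.25,0.3],[0,0,0,0,0,-0.2,0.3],[0,0,0,0,0,-0.145,0.3]]
  newtons: 25

```text
t: 3.62
position: [0.5052, -0.3665, 0.0211]
ee_rot: [3.14, -0.001, 2.745]
contact_force: [-1.1, 0.3, 0.4]
gripper_width: 0.057
grasp_force: 0.0
```

apply_moves:
  targets:
    - [[0,0,0,0,0,0,0.3],[0,0,0,0,0,0,-1],[0,0,0,0,0,0,-1],[0,0,0,0,0,0,-1],[0,0,0,0,0,0,-1]]

```text
t: 4.25
position: [0.5048, -0.37, 0.024]
ee_rot: [3.141, 0.001, 2.741]
contact_force: [0.6, 3.0, 6.0]
gripper_width: 0.0282
grasp_force: 25.0
```

apply_moves:
  targets:
    - [[0,0,0,0,0,0.25,-1],[0,0,0,0,0,0.25,-1],[0,0,0.75,0.085,0.256,0,-1],[0,0,0.75,0.0875,0.256,0,-1],[0,0,0.75,0.0875,0.256,0,-1]]

```text
t: 4.88
position: [0.5562, -0.2149, 0.1231]
ee_rot: [3.142, 0.0, 2.968]
contact_force: [0.5, 0.1, -1.7]
gripper_width: 0.0278
grasp_force: 25.0
```

apply_moves:
  targets:
    - [[0,0,0.75,0.0875,0.256,0,-1],[0,0,0,0.0875,0.256,0,-1],[0,0,0,0.0875,0.256,0,-1],[0,0,0,0,0,0,-1],[0,0,0,0,0,0,-1]]

```text
t: 5.5
position: [0.608, -0.0635, 0.1228]
ee_rot: [-3.141, -0.001, 3.041]
contact_force: [-0.2, -1.4, -1.8]
gripper_width: 0.028
grasp_force: 25.0
```

```bash
python3 - <<'E'
from h import *
st=ctrl.observe();print(st['position'],st['ee_rot'],st['q'].round(2),st['gripper_width'],st['grasp_force'])
rgb=cap('wrist','w4.png');K,W=camera('wrist',st);np.save('w4.npy',W)
E
```

```text
[ 0.60803807 -0.06350975  0.1227864 ] [-3.14074366e+00 -5.79090390e-04  3.04069342e+00] [-0.28  0.5   0.37  1.82 -0.23  0.86  1.68] 0.027993598376072865 24.999649822711945
```

View pics/w4.png

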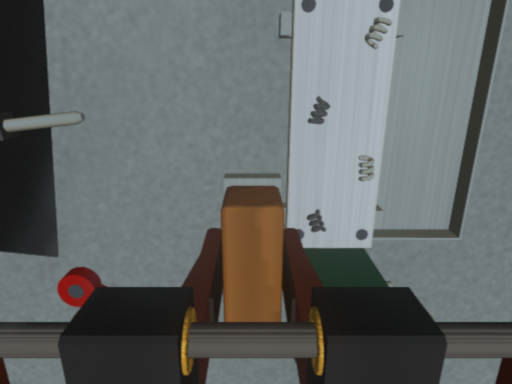

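The scraper is held straight, its wooden end at row 188. Chips are at (378,32), (318,111), (366,168) and (316,221); there are four.

```bash
cat >> h.py <<'E'
C=np.array([.564,.0]);A=np.radians(-5.8);EX=np.array([np.cos(A),np.sin(A)]);EY=np.array([-np.sin(A),np.cos(A)])
def f(p): d=np.array(p)[:2]-C; return np.array([d@EX,d@EY]).round(4)
def w(x,y): return (C+x*EX+y*EY).round(4)
E
python3 - <<'E'
from h import *
W=np.load('w4.npy');K=np.array(optics.calibration('wrist')['camera_matrix'])
print('tcp',f([.60804,-.06351]),'wood end',f(onz(K,W,(252,188),.146)))
print('chips',[f(onz(K,W,p,.050)).tolist() for p in[(378,32),(318,111),(366,168),(316,221)]])
print('plate end corners',[f(onz(K,W,p,.046)).tolist() for p in[(287,247),(371,247)]],'edges',[f(onz(K,W,p,.046)).tolist() for p in[(291,100),(388,100)]])
for x in(52,0,-52): print(x,w(x/1e3,-.058),w(x/1e3,.03))
E
```

```text
tcp [ 0.0502 -0.0587] wood end [ 0.0098 -0.0587]
chips [[-0.0618, 0.0195], [-0.0135, -0.015], [0.0255, 0.0209], [0.0656, -0.0118]]
plate end corners [[0.089, -0.0319], [0.0888, 0.0324]] edges [[-0.0204, -0.0328], [-0.0205, 0.0322]]
52 [ 0.6099 -0.063 ] [0.6188 0.0246]
0 [ 0.5581 -0.0577] [0.567  0.0298]
-52 [ 0.5064 -0.0524] [0.5153 0.0351]
```

apply_moves:
  targets:
    - [[0,0,0,0,0,-0.14,-1],[0,0,0,0,0,-0.14,-1],[0,0,0,0,0,0,-1]]

```text
t: 5.92
position: [0.6063, -0.0647, 0.0652]
ee_rot: [-3.14, -0.004, 3.038]
contact_force: [0.2, 0.3, -0.3]
gripper_width: 0.028
grasp_force: 25.0
```

apply_moves:
  targets:
    - [[0,0,0,0.0056,0.055,0,-1],[0,0,0,0.0056,0.055,0,-1],[0,0,0,0.0056,0.055,0,-1],[0,0,0,0.0056,0.055,0,-1],[0,0,0,0.0056,0.055,0,-1]]

```text
t: 6.55
position: [0.6142, -0.0067, 0.0671]
ee_rot: [3.141, 0.0, 3.041]
contact_force: [0.1, -0.3, -0.9]
gripper_width: 0.0279
grasp_force: 25.0
```

apply_moves:
  targets:
    - [[0,0,0,0.0056,0.055,0,-1],[0,0,0,0.0056,0.055,0,-1],[0,0,0,0.0056,0.055,0,-1],[0,0,0,0,0,0,-1]]

```text
t: 7.05
position: [0.6178, 0.0269, 0.067]
ee_rot: [3.141, 0.0, 3.043]
contact_force: [0.4, 0.3, 0.2]
gripper_width: 0.0278
grasp_force: 25.0
```

```bash
python3 - <<'E'
from h import *
st=ctrl.observe();print(st['position'],f(st['position']))
rgb=cap('wrist','w5.png');K,W=camera('wrist',st);np.save('w5.npy',W)
E
```

```text
[0.61780982 0.02688875 0.0670195 ] [0.0508 0.0322]
```

View pics/w5.png

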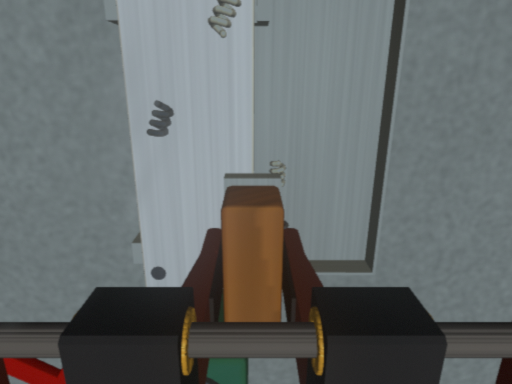

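The plate's head half is clean, with one chip in the tray at (277,168). Two remain on the plate, at (224,15) and (160,118). Second sweep, at x = -40 mm.

apply_moves:
  targets:
    - [[0,0,0,0,0,0.15,-1],[0,0,0,-0.249,-0.201,0,-1],[0,0,0,-0.249,-0.201,0,-1],[0,0,0,0,0,0,-1],[0,0,0,0,0,-0.15,-1]]

```text
t: 7.72
position: [0.5223, -0.0538, 0.0685]
ee_rot: [3.14, 0.005, 3.039]
contact_force: [-0.0, -0.2, -2.2]
gripper_width: 0.0278
grasp_force: 25.0
```

apply_moves:
  targets:
    - [[0,0,0,0,0,0,-1],[0,0,0,0.0056,0.055,0,-1],[0,0,0,0.0056,0.055,0,-1],[0,0,0,0.0056,0.055,0,-1],[0,0,0,0.0056,0.055,0,-1]]

```text
t: 8.35
position: [0.525, -0.0081, 0.0672]
ee_rot: [3.141, 0.0, 3.042]
contact_force: [-0.3, -1.1, -0.9]
gripper_width: 0.028
grasp_force: 25.0
```

apply_moves:
  targets:
    - [[0,0,0,0.0056,0.055,0,-1],[0,0,0,0.0056,0.055,0,-1],[0,0,0,0.0056,0.055,0,-1],[0,0,0,0.0056,0.055,0,-1],[0,0,0,0,0,0,-1]]

```text
t: 8.98
position: [0.5294, 0.036, 0.067]
ee_rot: [3.141, 0.0, 3.043]
contact_force: [0.2, 0.3, 0.3]
gripper_width: 0.0276
grasp_force: 25.0
```

apply_moves:
  targets:
    - [[0,0,0,0,0,0.25,-1],[0,0,0,0.1,-0.2,0.2,-1],[0,0,0,0.1,-0.25,0.1,-1],[0,0,0,0.1,-0.25,0.1,-1],[0,0,0,0,0,0,-1]]

```text
t: 9.6
position: [0.5903, -0.1115, 0.1988]
ee_rot: [-3.139, 0.004, 3.033]
contact_force: [0.4, -0.1, -1.2]
gripper_width: 0.0279
grasp_force: 25.0
```

```bash
python3 - <<'E'
from h import *
st=ctrl.observe();print(st['position'],f(st['position']))
rgb=cap('wrist','w6.png');K,W=camera('wrist',st);np.save('w6.npy',W)
E
```

```text
[ 0.59033007 -0.11154193  0.19883333] [ 0.0375 -0.1083]
```

View pics/w6.png

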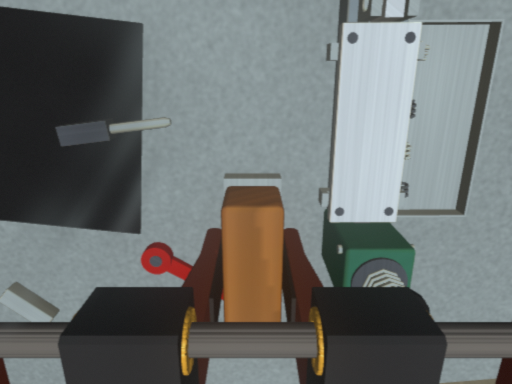

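All four chips lie in the tray at (425,53), (412,108), (407,152) and (404,188), and the plate is clean. Putting the scraper back on the mat, then turning for the pin.

apply_moves:
  targets:
    - [[0,0,0,-0.085,-0.264,-0.1,-1],[0,0,0,-0.085,-0.264,-0.1,-1],[0,0,0,-0.085,-0.264,-0.1,-1],[0,0,0,-0.085,-0.264,-0.1,-1],[0,0,0,-0.085,-0.264,-0.1,-1]]

```text
t: 10.28
position: [0.5037, -0.3686, 0.0954]
ee_rot: [3.14, -0.001, 3.043]
contact_force: [1.8, -0.4, -0.8]
gripper_width: 0.0279
grasp_force: 25.0
```

apply_moves:
  targets:
    - [[0,0,0,0,0,-0.2,-1],[0,0,0,0,0,-0.13,-1],[0,0,0,0,0,-0.04,-1],[0,0,0,0,0,-0.005,-1],[0,0,0,0,0,0,-1]]

```text
t: 10.9
position: [0.5033, -0.3668, 0.0227]
ee_rot: [3.138, -0.003, 3.042]
contact_force: [-5.8, 4.3, 13.1]
gripper_width: 0.0277
grasp_force: 25.0
```

```bash
python3 - <<'E'
from h import *
s=ctrl.observe();print(s['position'],s['ee_rot'],s['contact_force'],s['q'].round(2))
E
```

```text
[ 0.50325567 -0.36681111  0.02271743] [ 3.13809870e+00 -2.69002974e-03  3.04199543e+00] [-5.83551231  4.34388729 13.06698024] [ 0.25  0.67  0.38  1.84 -0.37  0.71  2.32]
```

apply_moves:
  targets:
    - [[0,0,0,0,0,0,0.1],[0,0,0,0,0,0,0.1],[0,0,0,0,0,0.25,0.1],[0,0,0,0,0,0.3,0.1],[0,0,-0.98,0.06,0.2,0.3,0.1]]

```text
t: 11.52
position: [0.5135, -0.3377, 0.1856]
ee_rot: [-3.14, 0.001, 2.936]
contact_force: [1.6, 1.2, 0.7]
gripper_width: 0.0483
grasp_force: 0.0
```

apply_moves:
  targets:
    - [[0,0,-0.98,0.06,0.2,0,0.1],[0,0,-0.98,0.06,0.2,0,0.1],[0,0,-0.98,0,0,0,0.1],[0,0,-0.98,0,0,0,0.1],[0,0,-0.98,0,0,0,0.1]]

```text
t: 12.15
position: [0.5386, -0.2545, 0.1831]
ee_rot: [3.142, -0.0, 2.45]
contact_force: [0.5, 0.5, -0.5]
gripper_width: 0.0483
grasp_force: 0.0
```

apply_moves:
  targets:
    - [[0,0,-0.98,0,0,0,0.1],[0,0,-0.98,0,0,0,0.1],[0,0,-0.98,0,0,0,0.1],[0,0,-0.98,0,0,0,0.1],[0,0,-0.98,0,0,0,0.1]]

```text
t: 12.78
position: [0.5386, -0.2546, 0.1831]
ee_rot: [-3.142, -0.0, 1.96]
contact_force: [-0.6, 0.0, -0.5]
gripper_width: 0.0484
grasp_force: 0.0
```

apply_moves:
  targets:
    - [[0,0,-0.98,0,0,0,0.1],[0,0,-0.98,0,0,0,0.1],[0,0,-0.98,0,0,0,0.1],[0,0,-0.98,0,0,0,0.1],[0,0,0,0,0,0,0.1]]

```text
t: 13.4
position: [0.5385, -0.2547, 0.183]
ee_rot: [-3.141, 0.0, 1.572]
contact_force: [-0.1, -0.0, -0.1]
gripper_width: 0.0486
grasp_force: 0.0
```

```bash
python3 - <<'E'
from h import *
st=ctrl.observe();print(st['position'],st['ee_rot'],st['q'].round(2))
rgb=cap('wrist','w7.png');K,W=camera('wrist',st);np.save('w7.npy',W)
E
```

```text
[ 0.53854548 -0.25465171  0.18297225] [-3.14116125e+00  1.14871624e-04  1.57223991e+00] [-0.28  0.51  0.85  1.83 -0.45  1.01  0.75]
```

View pics/w7.png

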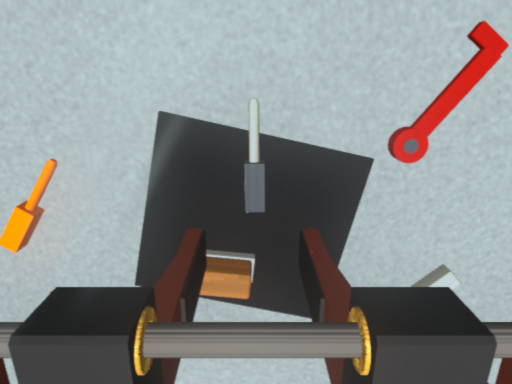

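The pin is upright in view: tip at (254,99), grip from row 164 to row 212 at column 255. The scraper stands on the mat at (228,277).

```bash
python3 - <<'E'
from h import *
im=cv2.imread('pics/w7.png');W=np.load('w7.npy');K=np.array(optics.calibration('wrist')['camera_matrix'])
V=im.max(2)
k=np.zeros(V.shape,np.uint8);k[160:218,235:275]=((V>58)[160:218,235:275])*255
k=cv2.morphologyEx(k,cv2.MORPH_OPEN,np.ones((3,3)))
c=max(cv2.findContours(k,0,2)[0],key=cv2.contourArea);print(cv2.boundingRect(c))
pts=np.array([onz(K,W,q[0],.023)[:2] for q in c],np.float32);r=cv2.minAreaRect(pts*1000);print(r)
for v in range(105,160,12):
    u=np.where(V[v,240:270]>120)[0]+240 if v>125 else np.where(V[v,240:270]>200)[0]+240
    print(v,u.min() if len(u) else None,u.max() if len(u) else None, onz(K,W,(u.mean(),v),.013)[:2] if len(u) else '')
print('tip',onz(K,W,(254,98),.013)[:2])
for v in range(92,106,2): print(v,V[v,248:262:2])
E
```

```text
(243, 160, 23, 53)
((540.0261840820312, -271.8710632324219), (21.088491439819336, 53.395877838134766), 0.8062028884887695)
105 250 256 [ 0.53860873 -0.19494829]
117 251 255 [ 0.53864714 -0.20600918]
129 243 269 [ 0.54155261 -0.21729501]
141 249 258 [ 0.53920922 -0.22883572]
153 249 258 [ 0.53925533 -0.24061786]
tip [ 0.53951681 -0.18859829]
92 [194 197 201 203 199 193 190]
94 [193 196 197 199 199 192 190]
96 [192 194 195 196 194 190 188]
98 [191 183 189 188 178 192 195]
100 [187 185 213 210 179 188 198]
102 [172 195 214 211 194 164 193]
104 [172 202 212 211 201 155 192]
```

apply_moves:
  targets:
    - [[0,0,0.14,0.005,-0.097,-0.25,0.1],[0,0,0,0,0,-0.3,0.1],[0,0,0,0,0,-0.2,0.1],[0,0,0,0,0,-0.1,0.1],[0,0,0,0,0,-0.025,0.1]]
  newtons: 40

```text
t: 14.08
position: [0.5394, -0.2745, 0.0078]
ee_rot: [-3.141, -0.0, 1.586]
contact_force: [-0.5, -1.1, 0.5]
gripper_width: 0.0482
grasp_force: 0.0
```

apply_moves:
  targets:
    - [[0,0,0,0,0,0,0.1],[0,0,0,0,0,0,-1],[0,0,0,0,0,0,-1],[0,0,0,0,0,0,-1],[0,0,0,0,0,0,-1]]

```text
t: 14.7
position: [0.54, -0.2745, 0.0087]
ee_rot: [3.141, 0.0, 1.585]
contact_force: [0.5, 0.3, 3.5]
gripper_width: 0.0198
grasp_force: 40.0
```

```bash
python3 - <<'E'
from h import *
s=ctrl.observe();print(s['position'],s['ee_rot'],s['contact_force'],s['q'].round(2),s['gripper_width'])
E
```

```text
[ 0.53996296 -0.27454566  0.00873892] [3.14056463e+00 8.67755268e-05 1.58491113e+00] [0.48767482 0.31015934 3.54001508] [-0.09  0.74  0.64  1.9  -0.66  0.72  0.95] 0.019794838222582736
```

apply_moves:
  targets:
    - [[0,0,0,0,0,0.2,-1],[0,0,0,0,0,0.2,-1],[0,0,-0.4,-0.114,0.207,0,-1],[0,0,-0.4,-0.114,0.207,0,-1],[0,0,-0.35,-0.114,0.207,0,-1]]

```text
t: 15.32
position: [0.4698, -0.149, 0.088]
ee_rot: [-3.141, -0.0, 1.468]
contact_force: [0.3, 1.0, -1.9]
gripper_width: 0.0196
grasp_force: 40.0
```

apply_moves:
  targets:
    - [[0,0,0,-0.114,0.207,0,-1],[0,0,0,0,0,0,-1],[0,0,0,0,0,0,-1]]

```text
t: 15.7
position: [0.4487, -0.1092, 0.0884]
ee_rot: [3.141, 0.0, 1.47]
contact_force: [0.0, -0.2, -2.0]
gripper_width: 0.0199
grasp_force: 40.0
```

```bash
python3 - <<'E'
from h import *
st=ctrl.observe();print(st['position'],f(st['position']),st['ee_rot'],st['q'].round(2),st['gripper_width'])
rgb=cap('wrist','w8.png');K,W=camera('wrist',st);np.save('w8.npy',W)
E
```

```text
[ 0.44868103 -0.10923444  0.08839388] [-0.1037 -0.1203] [3.14080981e+00 3.94731129e-04 1.47018198e+00] [-0.58  0.45  0.86  2.21 -0.54  0.7   0.55] 0.01990287559258963
```

View pics/w8.png

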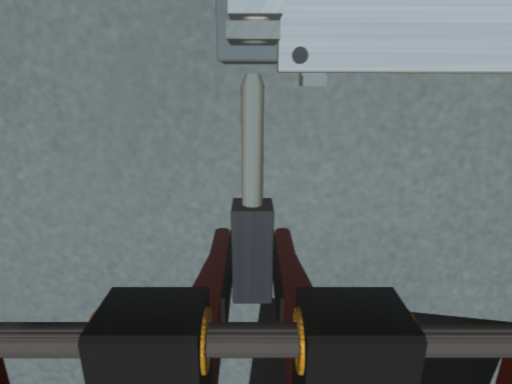

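The pin is held straight, its tip at (253,74), in line with the ears at columns 228 to 279 at the top. The plate's end edge is at column 278.

```bash
python3 - <<'E'
from h import *
im=cv2.imread('pics/w8.png');W=np.load('w8.npy');K=np.array(optics.calibration('wrist')['camera_matrix'])
g=cv2.cvtColor(im,cv2.COLOR_BGR2GRAY).astype(int)
for v in(5,10,20,28,35,43,50): print(v,g[v,212:292:2].tolist())
for z in(.07,.046,.034): print(z,[f(onz(K,W,(u,v),z)).tolist() for u,v in[(228,28),(279,28),(218,50),(278,69)]])
for v in(90,120,150,180):
    e=np.abs(np.diff(g[v,230:276])); L=230+e[:20].argmax()+.5; R=230+26+e[26:].argmax()+.5
    print(v,L,R,f(onz(K,W,((L+R)/2,v),.093)))
print('tip',f(onz(K,W,(253,73),.093)))
print('stop/hole',f(onz(K,W,(300,55),.046)))
E
```

```text
5 [122, 122, 109, 116, 116, 116, 115, 120, 166, 170, 171, 173, 170, 172, 172, 173, 172, 171, 168, 168, 170, 170, 170, 171, 170, 170, 173, 178, 176, 175, 175, 175, 177, 179, 177, 173, 174, 175, 175, 175]
10 [119, 116, 105, 115, 115, 114, 114, 118, 167, 172, 172, 170, 172, 172, 172, 170, 169, 168, 168, 170, 170, 170, 170, 168, 170, 176, 176, 175, 175, 174, 176, 178, 179, 173, 172, 175, 175, 175, 175, 175]
20 [121, 120, 105, 115, 116, 115, 116, 128, 127, 119, 112, 113, 112, 112, 111, 116, 121, 129, 135, 139, 140, 142, 142, 142, 142, 139, 137, 133, 124, 115, 116, 116, 115, 114, 150, 172, 172, 172, 173, 172]
28 [121, 122, 113, 115, 117, 116, 117, 133, 140, 140, 140, 138, 137, 139, 140, 141, 143, 143, 141, 142, 141, 139, 139, 141, 141, 143, 144, 143, 143, 144, 140, 140, 141, 144, 159, 174, 174, 174, 174, 175]
35 [122, 122, 111, 114, 117, 118, 118, 134, 139, 137, 136, 139, 140, 142, 143, 142, 142, 142, 140, 139, 140, 140, 140, 144, 143, 141, 144, 142, 140, 138, 142, 143, 143, 142, 158, 170, 170, 170, 170, 170]
43 [123, 122, 112, 118, 118, 118, 118, 119, 107, 70, 64, 64, 64, 64, 65, 71, 74, 83, 84, 86, 96, 94, 91, 89, 87, 81, 72, 68, 67, 67, 67, 67, 78, 128, 176, 177, 177, 178, 177, 177]
50 [121, 121, 114, 117, 117, 118, 118, 118, 117, 118, 118, 118, 119, 118, 118, 117, 118, 117, 118, 118, 118, 118, 119, 119, 118, 119, 120, 120, 120, 119, 119, 119, 114, 130, 174, 175, 175, 175, 176, 175]
0.07 [[-0.1159, -0.0136], [-0.0915, -0.0136], [-0.1209, -0.0234], [-0.0915, -0.0321]]
0.046 [[-0.1174, -0.0107], [-0.0898, -0.0106], [-0.1231, -0.0218], [-0.0898, -0.0316]]
0.034 [[-0.1182, -0.0092], [-0.089, -0.0091], [-0.1242, -0.0209], [-0.089, -0.0313]]
90 240.5 263.5 [-0.1044 -0.0413]
120 242.5 263.5 [-0.1039 -0.0543]
150 242.5 263.5 [-0.1039 -0.068 ]
180 242.5 262.5 [-0.1041 -0.0825]
tip [-0.104  -0.0343]
stop/hole [-0.0779 -0.0242]
```

apply_moves:
  targets:
    - [[0,0,0,0.0035,0,-0.12,-1],[0,0,0,0,0,-0.074,-1],[0,0,0,0,0,0,-1],[0,0,0,0,0,0,-1]]

```text
t: 16.25
position: [0.4492, -0.1096, 0.0497]
ee_rot: [3.141, 0.0, 1.469]
contact_force: [0.4, -0.0, -2.3]
gripper_width: 0.0196
grasp_force: 40.0
```

```bash
python3 - <<'E'
from h import *
st=ctrl.observe();print(st['position'],f(st['position']),st['ee_rot'],st['contact_force'].round(1))
im=cap('wrist','w9.png');K,W=camera('wrist',st)
S=cap('scene','s9.png');K2,W2=camera('scene')
g=im.mean(2)
for v in(80,110,140,170):
    e=np.abs(np.diff(g[v,230:276])); L=230+e[:20].argmax()+.5; R=230+26+e[26:].argmax()+.5
    print(v,L,R,f(onz(K,W,((L+R)/2,v),.054)))
for n,x,y,z in(('tip',-.1035,-.035,.054),('bore',-.103,-.018,.054)): print(n,proj(K,W,[*w(x,y),z]),proj(K2,W2,[*w(x,y),z]))
cv2.imwrite('pics/c9.png',np.hstack([cv2.resize(im[0:140,190:330,::-1],(420,420),interpolation=2),cv2.resize(S[165:235,225:285,::-1],(360,420),interpolation=2)]))
E
```

```text
[ 0.44916366 -0.1096388   0.04971435] [-0.1032 -0.1207] [3.14127493e+00 3.53785186e-04 1.46870712e+00] [ 0.4 -0.  -2.3]
80 242.5 262.5 [-0.1035 -0.0375]
110 240.5 263.5 [-0.1037 -0.0503]
140 242.5 263.5 [-0.1033 -0.0638]
170 240.5 262.5 [-0.104 -0.078]
tip [252.56476365  74.0511514 ] [268.25710467 195.67117187]
bore [253.74561286  31.19613705] [273.24884789 195.66716367]
```

apply_moves:
  targets:
    - [[0,0,0,0.005,0.05,0,-1],[0,0,0,0.005,0.05,0,-1],[0,0,0,0.0025,0.025,0,-1],[0,0,0,0,0,0,-1]]

```text
t: 16.85
position: [0.4515, -0.0831, 0.0494]
ee_rot: [-3.142, -0.0, 1.471]
contact_force: [-0.5, -1.1, -2.7]
gripper_width: 0.0196
grasp_force: 40.0
```

apply_moves:
  targets:
    - [[0,0,0,0.004,0.04,0,-1],[0,0,0,0.004,0.04,0,-1],[0,0,0,0,0,0,-1]]

```text
t: 17.23
position: [0.4532, -0.0671, 0.0493]
ee_rot: [-3.141, -0.0, 1.471]
contact_force: [0.2, -0.2, -1.8]
gripper_width: 0.0197
grasp_force: 40.0
```

apply_moves:
  targets:
    - [[0,0,0,0.004,0.04,0,-1],[0,0,0,0.004,0.04,0,-1],[0,0,0,0.004,0.04,0,-1],[0,0,0,0.004,0.035,0,-1],[0,0,0,0,0,0,-1]]

```text
t: 17.85
position: [0.4563, -0.0362, 0.0494]
ee_rot: [-3.142, -0.0, 1.471]
contact_force: [0.5, -0.0, -1.8]
gripper_width: 0.0199
grasp_force: 40.0
```

```bash
python3 - <<'E'
from h import *
st=ctrl.observe();print(st['position'],f(st['position']),st['ee_rot'],st['contact_force'].round(1),st['q'].round(2))
im=cap('wrist','w10.png')
E
```

```text
[ 0.45633744 -0.03618552  0.04937734] [-0.1035 -0.0469] [-3.14153729e+00 -1.32684684e-04  1.47106964e+00] [ 0.5 -0.  -1.8] [-0.68  0.51  0.78  2.24 -0.64  0.62  0.48]
```

View pics/w10.png

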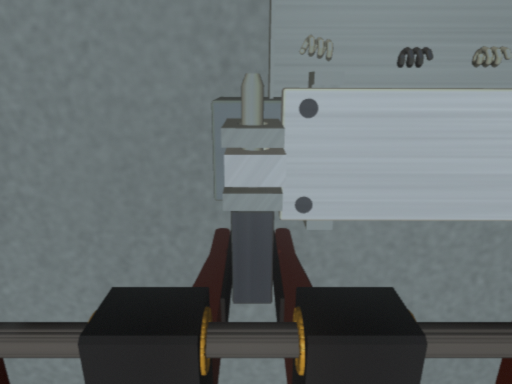

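The pin is home: its tip sticks out past the far ear at (253,75), the grip is just short of the near ear, and the chips are in the tray at (317,47), (414,57) and (490,57). Releasing and going to the plunger.

apply_moves:
  targets:
    - [[0,0,0,0,0,0,-0.4],[0,0,0,0,0,0,-0.4],[0,0,0,0,0,0.1,-0.4],[0,0,0,0,0,0.3,-0.4],[0,0,0,0,0,0.3,-1]]

```text
t: 18.52
position: [0.4558, -0.0376, 0.1907]
ee_rot: [-3.14, 0.001, 1.468]
contact_force: [1.0, 2.1, 2.0]
gripper_width: 0.0196
grasp_force: 0.0
```

```bash
python3 - <<'E'
from h import *
print(ctrl.observe()['position'])
K,W=camera('top');print(proj(K,W,[*w(.1215,0),.15]), 'expect ~235,127'); print(w(.1215,0))
im=cap('top','t1.png');g=im.max(2)
k=np.zeros(g.shape,np.uint8);k[112:142,220:250]=(g[112:142,220:250]<45)*255
c=max(cv2.findContours(k,0,2)[0],key=cv2.contourArea);print(cv2.minEnclosingCircle(c),f(onz(K,W,cv2.minEnclosingCircle(c)[0],.15)))
K,W=camera('wrist');im=cap('wrist','w11.png')
E
```

```text
[ 0.45582022 -0.03758008  0.19072483]
[234.58819598 126.77105445] expect ~235,127
[ 0.6849 -0.0123]
((234.57142639160156, 127.0), 7.69319486618042) [ 0.1209 -0.    ]
```

apply_moves:
  targets:
    - [[0,0,0,0.286,0.032,0,-1],[0,0,0,0.286,0.032,0,-1],[0,0,0,0.286,0.032,0,-1],[0,0,0,0.286,0.032,0,-1],[0,0,0,0,0,0,-1]]

```text
t: 19.25
position: [0.6877, -0.0107, 0.1871]
ee_rot: [-3.141, 0.001, 1.472]
contact_force: [-0.4, 0.3, 0.0]
gripper_width: 0.0006
grasp_force: 0.0
```

```bash
python3 - <<'E'
from h import *
st=ctrl.observe();print(st['position'],f(st['position']),st['gripper_width'])
T=np.linalg.inv(np.eye(4))
im=cv2.imread('pics/w11.png')
from scipy.spatial.transform import Rotation as R
s={'position':np.array([.45582,-.03758,.19072]),'ee_rot':[-3.14,.001,1.468]}
K,W=camera('wrist',s)
for n,y,z in(('tip',.039,.056),('gripfront',-.021,.06),('gripback',-.071,.06)): print(n,proj(K,W,[*w(-.1035,y),z]).round(0))
g=im.max(2)
k=np.zeros(g.shape,np.uint8);k[80:290,225:285]=(g[80:290,225:285]<85)*255
for c in cv2.findContours(k,0,2)[0]:
    if cv2.contourArea(c)>60:print(cv2.boundingRect(c))
u=253;print(g[90:180:3,252].tolist())
cv2.imwrite('pics/c11.png',cv2.resize(im[60:300,180:360],None,fx=2,fy=2))
E
```

```text
[ 0.68766798 -0.01066806  0.18707729] [0.1241 0.0019] 0.0005837413887054123
tip [253.  73.]
gripfront [253. 147.]
gripback [253. 202.]
(268, 228, 17, 62)
(225, 228, 12, 62)
(236, 146, 23, 54)
[96, 96, 95, 92, 134, 138, 139, 111, 105, 166, 167, 167, 166, 169, 126, 94, 137, 140, 131, 59, 77, 78, 78, 78, 78, 78, 77, 77, 77, 76]
```

View pics/c11.png

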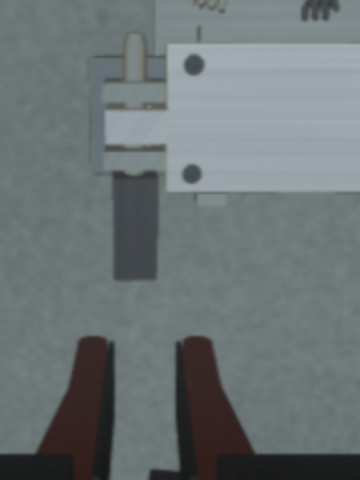

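The pin is still home after release: tip at (134,35) in the crop, grip touching near the ear. Pressing the plunger.

apply_moves:
  targets:
    - [[0,0,0,-0.01,-0.005,-0.1,-1],[0,0,0,0,0,-0.07,-1],[0,0,0,0,0,-0.03,-1],[0,0,0,0,0,-0.025,-1],[0,0,0,0,0,-0.02,-1]]

```text
t: 19.88
position: [0.682, -0.0124, 0.141]
ee_rot: [-3.14, -0.001, 1.47]
contact_force: [-5.1, 1.9, 7.7]
gripper_width: 0.0003
grasp_force: 3.9
```

apply_moves:
  targets:
    - [[0,0,0,0,0,-0.01,-1],[0,0,0,0,0,0,-1]]

```text
t: 20.12
position: [0.682, -0.0124, 0.1393]
ee_rot: [-3.14, -0.001, 1.47]
contact_force: [-7.2, -0.2, 8.3]
gripper_width: 0.0002
grasp_force: 4.2
```

apply_moves:
  targets:
    - [[0,0,0,0,0,-0.015,-1],[0,0,0,0,0,-0.01,-1],[0,0,0,0,0,0,-1]]

```text
t: 20.5
position: [0.6822, -0.0124, 0.1363]
ee_rot: [-3.141, -0.002, 1.469]
contact_force: [-10.2, 2.1, 20.1]
gripper_width: 0.0002
grasp_force: 10.2
```

apply_moves:
  targets:
    - [[0,0,0,0,0,-0.01,-1],[0,0,0,0,0,0,-1],[0,0,0,0,0,0,-1]]

```text
t: 20.88
position: [0.6822, -0.0125, 0.1361]
ee_rot: [-3.141, -0.003, 1.469]
contact_force: [-15.7, 2.9, 32.3]
gripper_width: 0.0005
grasp_force: 16.2
```

apply_moves:
  targets:
    - [[0,0,0,0,0,0.1,-1],[0,0,0,0,0,0.2,-1],[0,0,0,-0.282,-0.03,0,-0.2],[0,0,0,-0.282,-0.03,0,-0.2],[0,0,0,-0.282,-0.03,0,-0.2]]

```text
t: 21.5
position: [0.5125, -0.0304, 0.1915]
ee_rot: [3.14, -0.001, 1.47]
contact_force: [-0.3, -0.1, 0.5]
gripper_width: 0.0269
grasp_force: 0.0
```

apply_moves:
  targets:
    - [[0,0,0,-0.282,-0.03,0,-0.2],[0,0,0,0,0,0,-0.2],[0,0,0,0,0,0,-0.2]]

```text
t: 21.88
position: [0.4587, -0.0356, 0.1921]
ee_rot: [3.139, -0.001, 1.471]
contact_force: [-0.0, -1.1, -0.1]
gripper_width: 0.0353
grasp_force: 0.0
```

```bash
python3 - <<'E'
from h import *
st=ctrl.observe();print(st['position'],f(st['position']),st['ee_rot'],st['gripper_width'])
K,W=camera('wrist',st);im=cap('wrist','w12.png');g=im.max(2)
k=np.zeros(g.shape,np.uint8);k[80:225,215:295]=(g[80:225,215:295]<85)*255
for c in cv2.findContours(k,0,2)[0]:
    if cv2.contourArea(c)>60:
        b=cv2.boundingRect(c);print(b,f(onz(K,W,(b[0]+b[2]/2,b[1]+2),.06)),f(onz(K,W,(b[0]+b[2]/2,b[1]+b[3]),.058)))
E
```

```text
[ 0.4586726  -0.03562608  0.19206176] [-0.1012 -0.0461] [ 3.13915710e+00 -1.45394718e-03  1.47078383e+00] 0.03527746565990441
(239, 150, 23, 54) [-0.1028 -0.023 ] [-0.1028 -0.0716]
```

apply_moves:
  targets:
    - [[0,0,0,-0.01,0,-0.3,-0.2],[0,0,0,0,0,-0.3,-0.2],[0,0,0,0,0,-0.12,-0.2],[0,0,0,0,0,-0.01,-0.2],[0,0,0,0,0,0,-1]]

```text
t: 22.55
position: [0.4568, -0.0368, 0.046]
ee_rot: [3.14, 0.0, 1.469]
contact_force: [-0.6, -0.6, 0.1]
gripper_width: 0.028
grasp_force: 0.0
```

apply_moves:
  targets:
    - [[0,0,0,0,0,0,-1],[0,0,0,0,0,0,-1],[0,0,0,0,0,0,-1]]

```text
t: 22.92
position: [0.4566, -0.0363, 0.0462]
ee_rot: [3.139, -0.0, 1.47]
contact_force: [1.6, -0.6, 4.2]
gripper_width: 0.0197
grasp_force: 39.8
```

apply_moves:
  targets:
    - [[0,0,0,-0.004,-0.04,0,-1],[0,0,0,-0.004,-0.04,0,-1],[0,0,0,-0.004,-0.04,0,-1],[0,0,0,0,0,0,-1]]

```text
t: 23.42
position: [0.4523, -0.0617, 0.0452]
ee_rot: [-3.141, 0.001, 1.468]
contact_force: [1.3, -1.1, -3.0]
gripper_width: 0.02
grasp_force: 39.7
```

```bash
python3 - <<'E'
from h import *
st=ctrl.observe();print(st['position'],f(st['position']),st['ee_rot'],st['contact_force'].round(1),st['gripper_width'],st['grasp_force'])
E
```

```text
[ 0.4523185  -0.06171459  0.04523096] [-0.1049 -0.0727] [-3.14096418e+00  9.91755765e-04  1.46777564e+00] [ 1.3 -1.1 -3. ] 0.020012022326138027 39.73014950752258
```

apply_moves:
  targets:
    - [[0,0,0,0.001,-0.04,0,-1],[0,0,0,-0.002,-0.04,0,-1],[0,0,0,-0.004,-0.04,-0.002,-1],[0,0,0,-0.004,-0.04,-0.002,-1],[0,0,0,-0.004,-0.04,0,-1]]

```text
t: 24.05
position: [0.4503, -0.1011, 0.0446]
ee_rot: [3.142, 0.0, 1.469]
contact_force: [0.5, -0.7, -2.1]
gripper_width: 0.0198
grasp_force: 39.7
```

apply_moves:
  targets:
    - [[0,0,0,-0.004,-0.05,0,-1],[0,0,0,-0.004,-0.05,0,-1],[0,0,0,-0.004,-0.05,0,-1],[0,0,0,0,0,0.2,-1],[0,0,0,0,0,0,-1]]

```text
t: 24.68
position: [0.4495, -0.1313, 0.0862]
ee_rot: [3.138, -0.0, 1.469]
contact_force: [0.2, -0.7, -2.3]
gripper_width: 0.0196
grasp_force: 39.7
```

```bash
python3 - <<'E'
from h import *
st=ctrl.observe();print(st['position'],f(st['position']),st['ee_rot'],st['contact_force'].round(1),st['gripper_width'])
im=cap('wrist','w13.png');K,W=camera('wrist',st);g=im.mean(2)
for v in(60,70,80,110,140,170):
    e=np.abs(np.diff(g[v,230:276])); L=230+e[:20].argmax()+.5; R=230+26+e[26:].argmax()+.5; print(v,L,R,e.max())
S=cap('scene','s13.png')
E
```

```text
[ 0.44952746 -0.1313026   0.08623272] [-0.1006 -0.1422] [ 3.13757126e+00 -5.84505402e-05  1.46918642e+00] [ 0.2 -0.7 -2.3] 0.019646790056922638
60 232.5 272.5 2.333333333333343
70 243.5 257.5 2.0
80 242.5 261.5 14.0
110 239.5 263.5 19.33333333333333
140 240.5 263.5 25.0
170 240.5 262.5 22.66666666666667
```

apply_moves:
  targets:
    - [[0,0,0,0.16,-0.255,0,-1],[0,0,0,0.16,-0.255,0,-1],[0,0,0,0.16,-0.255,-0.1,-1],[0,0,0,0,0,-0.15,-1],[0,0,0,0,0,-0.08,-1]]

```text
t: 25.4
position: [0.5418, -0.282, 0.0158]
ee_rot: [-3.137, -0.002, 1.469]
contact_force: [-0.4, 0.1, -1.6]
gripper_width: 0.0194
grasp_force: 39.7
```

apply_moves:
  targets:
    - [[0,0,0,0,0,-0.03,-1],[0,0,0,0,0,-0.015,-1],[0,0,0,0,0,0,-1]]

```text
t: 25.78
position: [0.5419, -0.2807, 0.0105]
ee_rot: [-3.139, -0.003, 1.47]
contact_force: [-6.0, 4.1, 10.1]
gripper_width: 0.0194
grasp_force: 40.0
```

apply_moves:
  targets:
    - [[0,0,0,0,0,0,-0.2],[0,0,0,0,0,0,-0.2],[0,0,0,0,0,0.2,-0.2],[0,0,0,0,0,0.3,0],[0,0,0,0,0,0.3,1]]

```text
t: 26.4
position: [0.5435, -0.2821, 0.1714]
ee_rot: [-3.141, -0.0, 1.47]
contact_force: [1.7, 0.1, -0.1]
gripper_width: 0.0506
grasp_force: 0.0
```

apply_moves:
  targets:
    - [[0,0,0.982,0.012,0.235,0,1],[0,0,0.982,0.012,0.235,0,1],[0,0,0.982,0.012,0.235,0,1],[0,0,0.982,0.012,0.235,0,1],[0,0,0.982,0.012,0.235,0,1]]

```text
t: 27.02
position: [0.5556, -0.0457, 0.17]
ee_rot: [3.141, -0.0, 1.965]
contact_force: [1.4, 0.5, 0.1]
gripper_width: 0.0877
grasp_force: 0.0
```

apply_moves:
  targets:
    - [[0,0,0.982,0.01,0.235,0,1],[0,0,0.982,0,0,0,1],[0,0,0.982,0,0,0,1],[0,0,0.982,0,0,0,1],[0,0,0.982,0,0,0,1]]

```text
t: 27.65
position: [0.5575, -0.0002, 0.1699]
ee_rot: [3.141, 0.0, 2.456]
contact_force: [-0.6, -0.4, 0.4]
gripper_width: 0.088
grasp_force: 0.0
```

apply_moves:
  targets:
    - [[0,0,0.982,0,0,0,1],[0,0,0.982,0,0,0,1],[0,0,0.982,0,0,0,1],[0,0,0.982,0,0,0,1],[0,0,0.982,0,0,0,1]]

```text
t: 28.28
position: [0.5575, -0.0004, 0.1699]
ee_rot: [3.141, 0.0, 2.946]
contact_force: [-0.4, -0.7, 0.4]
gripper_width: 0.0879
grasp_force: 0.0
```

apply_moves:
  targets:
    - [[0,0,0.982,0,0,0,1],[0,0,0,0,0,0,1]]

```text
t: 28.52
position: [0.5575, -0.0004, 0.17]
ee_rot: [3.141, 0.0, 3.04]
contact_force: [-0.0, 0.5, 0.1]
gripper_width: 0.0876
grasp_force: 0.0
```

```bash
python3 - <<'E'
from h import *
st=ctrl.observe();print(st['position'],f(st['position']),st['ee_rot'],st['gripper_width'],st['q'].round(2))
K,W=camera('top');im=cap('top','t2.png');g=im.max(2)
K3,W3=camera('wrist');a=cap('wrist','w14.png')
E
```

```text
[ 5.57548416e-01 -4.47691706e-04  1.69970158e-01] [-0.0064 -0.0011] [3.14121977e+00 2.01227289e-04 3.04025120e+00] 0.08764916744450978 [-0.52  0.37  0.52  1.92 -0.23  0.91  1.58]
```

apply_moves:
  targets:
    - [[0,0,0,0,0.005,-0.25,1],[0,0,0,0,0,-0.25,1],[0,0,0,0,0,-0.12,1],[0,0,0,0,0,-0.045,1],[0,0,0,0,0,0,1]]
  newtons: 50

```text
t: 29.25
position: [0.5577, 0.0004, 0.037]
ee_rot: [-3.141, -0.0, 3.04]
contact_force: [0.4, 0.1, 0.5]
gripper_width: 0.0879
grasp_force: 0.0
```

apply_moves:
  targets:
    - [[0,0,0,0,0,0,-1],[0,0,0,0,0,0,-1],[0,0,0,0,0,0,-1],[0,0,0,0,0,0,-1]]

```text
t: 29.75
position: [0.5582, 0.0003, 0.0378]
ee_rot: [3.141, 0.001, 3.041]
contact_force: [-1.4, -1.1, 6.1]
gripper_width: 0.0655
grasp_force: 50.0
```

apply_moves:
  targets:
    - [[0,0,0,0,0,0.05,-1],[0,0,0,0,0,0.05,-1],[0,0,0,0,0,0.1,-1],[0,0,0,0,0,0,-1]]

```text
t: 30.25
position: [0.5576, 0.0006, 0.078]
ee_rot: [3.141, 0.001, 3.041]
contact_force: [-0.2, -0.7, -4.9]
gripper_width: 0.0653
grasp_force: 50.0
```

```bash
python3 - <<'E'
from h import *
st=ctrl.observe();print(st['position'],f(st['position']),st['ee_rot'],st['gripper_width'],st['grasp_force'],st['contact_force'].round(1),st['moment'].round(2))
E
```

```text
[0.55761538 0.00062033 0.07803668] [-0.0064 -0.    ] [3.14083708e+00 6.46578544e-04 3.04110094e+00] 0.06525089598069271 49.977428913116455 [-0.2 -0.7 -4.9] [ 0.03 -0.   -0.  ]
```

apply_moves:
  targets:
    - [[0,0,0,0,0,0.22,-1],[0,0,0,-0.04,0.15,0,-1],[0,0,0,-0.086,0.29,0,-1],[0,0,0,-0.086,0.29,0,-1],[0,0,0,-0.086,0.29,0,-1]]

```text
t: 30.88
position: [0.4958, 0.2057, 0.1201]
ee_rot: [-3.14, -0.002, 3.041]
contact_force: [0.7, -0.1, -4.9]
gripper_width: 0.0652
grasp_force: 50.0
```

apply_moves:
  targets:
    - [[0,0,0,-0.086,0.29,0,-1],[0,0,0,-0.064,0.29,0,-1],[0,0,0,-0.02,0.1,-0.1,-1],[0,0,0,0,0,-0.15,-1],[0,0,0,0,0,0,-1]]

```text
t: 31.5
position: [0.461, 0.3387, 0.0681]
ee_rot: [-3.136, -0.005, 3.042]
contact_force: [1.0, -0.1, -4.3]
gripper_width: 0.0654
grasp_force: 50.0
```

```bash
python3 - <<'E'
from h import *
st=ctrl.observe();print(st['position'],st['ee_rot'],st['gripper_width'],st['grasp_force'],st['contact_force'].round(1),st['moment'].round(2))
cap('wrist','w15.png');cap('top','t3.png')
E
```

```text
[0.46101601 0.33868184 0.06810937] [-3.13596172 -0.00522618  3.04173623] 0.0654390710875381 49.977269768714905 [ 1.  -0.1 -4.3] [-0.03  0.02 -0.03]
```

apply_moves:
  targets:
    - [[0,0,0,0,0,-0.14,-1],[0,0,0,0,0,-0.06,-1],[0,0,0,0,0,-0.025,-1],[0,0,0,0,0,0,-1]]

```text
t: 32.1
position: [0.4643, 0.3405, 0.0264]
ee_rot: [3.141, 0.0, 3.041]
contact_force: [0.2, 1.2, -5.1]
gripper_width: 0.0652
grasp_force: 50.0
```

apply_moves:
  targets:
    - [[0,0,0,0,0,-0.01,-1],[0,0,0,0,0,0,-1]]

```text
t: 32.35
position: [0.4642, 0.3406, 0.0243]
ee_rot: [3.141, 0.0, 3.041]
contact_force: [-0.3, 0.0, -4.5]
gripper_width: 0.0654
grasp_force: 50.0
```

apply_moves:
  targets:
    - [[0,0,0,0,0,-0.012,-1],[0,0,0,0,0,0,-1],[0,0,0,0,0,0,1],[0,0,0,0,0,0,1],[0,0,0,0,0,0,1]]

```text
t: 32.98
position: [0.4641, 0.3406, 0.0217]
ee_rot: [3.141, 0.0, 3.041]
contact_force: [-0.2, 0.7, 0.9]
gripper_width: 0.0873
grasp_force: 0.0
```

apply_moves:
  targets:
    - [[0,0,0,0,0,0.1,1],[0,0,0,0,0,0.25,1],[0,0,0,0,0,0.3,1],[0,0,0,-0.1,0.2,0.3,1],[0,0,0,0,0.2,0,1]]

```text
t: 33.6
position: [0.4489, 0.4158, 0.2082]
ee_rot: [3.133, 0.005, 3.04]
contact_force: [0.8, 0.5, 0.1]
gripper_width: 0.0877
grasp_force: 0.0
```

apply_moves:
  targets:
    - [[0,0,0,0,0.25,0,1],[0,0,0,0,0.25,0,1],[0,0,0,0,0.2,0,1],[0,0,0,0,0,0,1]]

```text
t: 34.1
position: [0.4454, 0.5574, 0.2022]
ee_rot: [3.14, -0.0, 3.046]
contact_force: [0.3, -1.0, 0.1]
gripper_width: 0.0876
grasp_force: 0.0
```

```bash
python3 - <<'E'
from h import *
st=ctrl.observe();print(st['position'],st['contact_force'].round(1),st['gripper_width'])
t=cap('top','t4.png')[:,:,::-1];s=cap('scene','s4.png')[:,:,::-1]
a=cv2.resize(t[100:275,80:400],(800,437),interpolation=2)
b=cv2.resize(s[165:285,125:425],(400,160),interpolation=2)
b2=cv2.resize(t[145:222,190:250],(205,160),interpolation=2)
out=np.zeros((600,800,3),np.uint8);out[:437]=a;out[438:598,:400]=b;out[438:598,410:615]=b2
cv2.imwrite('pics/fin.png',out)
K,W=camera('top')
print('mat ctr',proj(K,W,[.532,-.321,.003]))
E
```

```text
[0.44540064 0.55737235 0.20224438] [ 0.3 -1.   0.1] 0.08762635699992599
mat ctr [340.77236425 189.97044067]
```

View pics/fin.png

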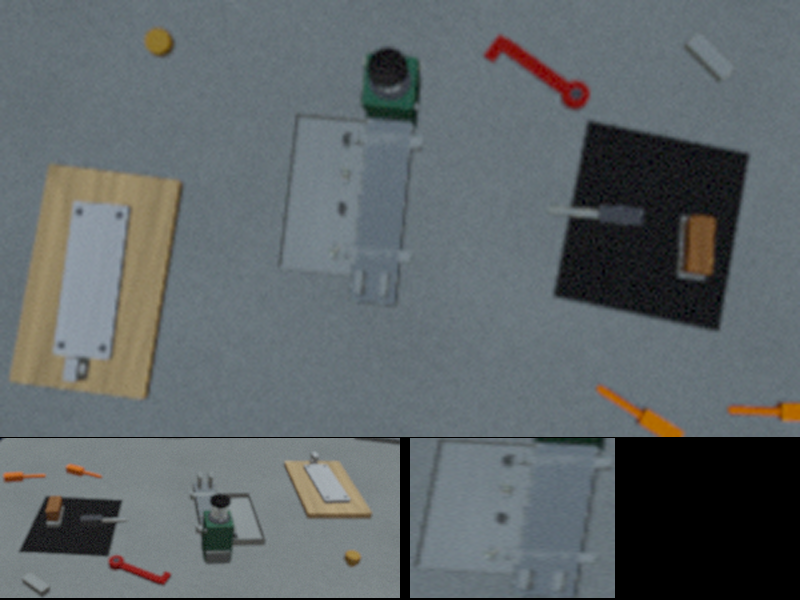

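The final view shows the plate flat on the board at (90,280), and the pin grip (622,215) and scraper (700,246) on the mat. The four chips are in the tray at (347,138), (345,175), (342,209) and (333,253), the plunger is up, and the bystanders are in their places. Handing in.

```bash
python3 -c "
from station import ctrl
print(ctrl.finish_job())"
```

```text
the job is handed in; nothing more can be done
None
```

I carried out every step and handed the job in at about t = 34 s. The last pictures show the four chips in the tray, the plunger up, the plate flat on the board, the pin and scraper on the mat, and the pawl arm, knob and feeler block where they were; no verdict came back at hand-in.

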